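# Proof-press a remote-control joystick

## Robot

A 6-joint arm with a two-finger parallel gripper is mounted at the origin on the work surface. World frame = base frame: x ahead of the robot, y to its left, z up, the work surface at z = 0. Lengths are in m, angles in degrees, forces in N, time in s.
With the tool pointing down it reaches from about 0.325 to 0.9 m from the base axis. Payload 3.5 kg.
Tool frame: the origin (TCP) lies at the very end of the fingers, on their centre line; the grasp point (between the pads) lies pinch_z behind it (pinch_z is the distance from the TCP to the grasp point, in m); x points along the fingers, z is the direction in which the jaws open and shut, and the axes are right-handed (so a half turn about x gives the same grasp; the last joint's range is limited). The gripper opens to 85 mm and grips with 20 to 120 N. Pads are 22 mm wide; open, the fingers measure 114 mm over their backs; the gripper's body (76 mm by 85 mm) begins 54 mm behind the grasp point. The pads swing forward as they close: fully open they stand 13 mm farther back than shut.
Start: joints at [-71.815, 15.837, -1.513, 72.651, 0, 84.076], TCP at [0.255, -0.57, 0.231] pointing down, gripper open.
Joint ranges: [-178.77, 178.77], [-48.84, 107.48], [-61.69, 71.31], [-111.58, 123.2], [-90, 87.43], [-180, 180]. Speed limits (degrees/s): [147.25, 147.25, 180, 180, 180, 180].

## Interface

Orientations are given as [roll, pitch, yaw] about the fixed x, y, z axes, in that order (R = Rz(yaw) Ry(pitch) Rx(roll)).
In Python, from station import * gives the robot as it stands. The module is installed in compiled form; this text tells all that it offers.
- The arm moves only by the tool jog_arm, never from a script. Its argument "rows" is a list of rows, each a list of 2 entries, a list of its own where there are three numbers: the shift along the world's x, y, z in cm, then the turn about the world's z in rad. A call has 1 to 10 rows; each row shifts and turns the commanded pose from where the row before left it; what a row does not reach is not made up. A row lasts 1/10 s, in which the tool goes at most 50 mm and 8.59 degrees, less where a joint would pass 70% of its speed; a pose out of reach is approached as far as the arm can. A call with a gripper value outside its range is refused whole. "gripper" is the opening, from -1 (shut) to 1 (fully open), set as the call begins (left out, the last holds). The fingers move at their own pace and stop on an object; "grip_force" is the grip in N (left out, the last holds). Time passes only in rows, so rows that do not move let the fingers close. It gives the time, the measured TCP pose, the force and the opening at its end, in the units of the state.
- get_obs(): the state, without advancing time (a new reading comes with each control period).
- grab_frame(name): name is "side" or "top"; returns a dict with "color" (400x640x3 uint8, blue, green, red), "z_map" (400x640 float32, m along the optical axis (not along the pixel's ray), 0 where there is no reading), "fx", "fy", "cx", "cy" (pixels), "R" (3x3) and "t" (3): a world point X has camera coordinates R X + t. Camera axes: x right, y down, z forward; pixel columns grow to the right and rows downward; lengths in m; the calibration is good to about 2 mm. A picture is of the moment at which its call begins.
- finish_job(): hands the job in, once; it reports no verdict.
The state is a dict: "t": time; "qpos": joint angles; "joint_vel": joint speeds; "joint_torque": joint torques, N m; "eef_pos": TCP position; "orientation": TCP orientation; "wrist_force": force on the tool from outside, world axes, zero at the start; "ft_torque": the same for the moment, N m; "grip_width": finger opening in m.
Only numpy, scipy, OpenCV 4.12 (cv2) and the standard library are available. Lean on these libraries where they do the work, as an engineer would, in place of code of your own. Each camera call takes 0.05 s, during which the arm holds its last target.

## Task

Check the joystick that is still under its dust cap. Lift the cap off and close it, mouth down, squarely on its twin that stands mouth-up on the bench, rim on rim, and let go. Then, with shut fingers and without pinching the stick, push that stick's knob straight away from its unit's cable gland as far as it goes, lean on it there with about 12 N (never over 30 N) for one full second and let it spring back; leave the other stick and everything else on the bench alone.

Things in the scene. Friction and masses are not known exactly. Their poses are not given: they have to be found in the camera images.
- cap: The dust cap, a plain aluminium cup 75 mm high, now upside down over the stick to be checked, standing on that unit. Round body 58 mm across, wall 3 mm, crown 4 mm thick; a flange round the mouth, 70 mm across, 5 mm thick. Loose, 80 to 170 g. Origin at the centre of the mouth plane, z up to the crown. The stick inside stands 62 mm high: lift straight up 70 mm or more before moving sideways.
- twin: The twin cap, the same cup, loose, standing mouth-up on the bench. Origin at the centre of its closed underside, z up towards the mouth.
- cap_rim (a point): Centre of the cap's mouth plane, in the face of its flange.
- twin_rim (a point): Centre of the twin's mouth plane, 75 mm above its underside; the cap's mouth plane comes to lie on it.
- unit_a: The joystick unit to be checked, a grey block 90 x 90 mm and 60 mm high bolted to the bench. Origin at the centre of its underside; z up. The cable gland, a round stub, sticks 26 mm out of its -x face; +x is straight away from the gland, the way to push the stick. The stick pivots on the unit's z axis, 60 mm above the bench.
- unit_a_gland (a point): Outer end of that unit's cable gland, 71 mm from the unit's vertical axis, 32 mm above the bench.
- unit_a_pivot (a point): Pivot of the stick to be checked, on the unit's z axis 60 mm above the bench. From it rises a shaft 8 mm across with a round black knob 27 mm across, from 38 to 62 mm along the stick (centre at 50). At rest the stick is not quite upright: it leans up to 0.14 rad (7 mm at the knob) to the gland's side or away from it. Push on the knob, fingertips 36 to 42 mm above the pivot.
- unit_a_fore (a joint): Tilt of that stick from its rest along the unit's x, rad: 0 at rest, positive away from the gland. Hard stops at +-0.45 from rest, so (as the rest leans) the stop lies 15 to 29 mm from the unit's axis at the knob: feel for it. The centring spring takes about 5 N at the knob just before the stop; beyond that the hard stop bears the push and the force rises steeply.
- unit_a_side (a joint): Tilt of that stick from rest along the unit's y, rad, with the same spring and stops.
- unit_b: The other joystick unit, the same in every way but with its stick bare; bolted down; to be left alone. Origin and axes as for unit_a.
- unit_b_fore (a joint): Tilt of the other stick from its rest along its unit's x, rad.
- unit_b_side (a joint): Tilt of the other stick from its rest along its unit's y, rad.
- tape: Bystander: roll of tape lying flat, 90 mm across, 24 mm high. Origin under its centre.
- battery: Bystander: tool battery, 115 x 75 mm, 63 mm high. Origin under its centre.
- spray: Bystander: spray can, 60 mm across, 160 mm high. Origin under its centre.
- driver: Bystander: screwdriver lying flat.
- wrench: Bystander: wrench lying flat.
- tin: Bystander: wide open steel tin, 100 mm across, 55 mm high. Origin under its centre.

How it is judged (in metres and radians):
On the way, in this order (a step that is already met when the one before it is completed fails the run):
1. the cap stands closed, mouth down, rim on rim on its twin, released (horizontal distance between cap_rim and twin_rim below 0.009 m and distance between cap_rim and twin_rim below 0.012 m and angle between each of cap, twin's own z axis and vertical below 0.08 rad and height (world z) of twin below 0.008 m and linear speed of cap below 0.02 m/s and contact force between the fingers and cap below 0.2 N and contact force between the fingers and twin below 0.2 N), for 0.3 s.
2. the stick is held against its stop away from the gland, pressed with 8 to 18 N by the fingers (value of joint unit_a_fore above 0.41 rad and value of joint unit_a_side between -0.15 and 0.15 rad and contact force between the fingers and unit_a_side between 8 and 18 N), for 0.8 s.
At the end, for the whole second after the job is handed in: The cap stands still and upright, mouth down on its twin, mouth centres within 9 mm sideways and 12 mm in all, the twin upright on the bench; both sticks back at rest within 0.06 rad; nothing held (all of step 1 and value of joint unit_a_fore between -0.06 and 0.06 rad and value of joint unit_a_side between -0.06 and 0.06 rad and value of joint unit_b_fore between -0.06 and 0.06 rad and value of joint unit_b_side between -0.06 and 0.06 rad); the robot touches nothing.
It fails at once if the checked stick is pushed or squeezed with more than 30 N (contact force between the fingers and unit_a_side above 30 N).
It fails at once if the other stick is tilted (not (value of joint unit_b_fore between -0.1 and 0.1 rad and value of joint unit_b_side between -0.1 and 0.1 rad)).
It fails at once if a bystander is shifted more than 25 mm (distance of any of tape, battery, spray, driver, wrench, tin from where it was at the start of the episode above 0.025 m).
It also fails if it takes over 69 s, if anything falls off the work surface, if the arm or the gripper's body presses on something with over 40 N, if the wrist force passes 120 N, or if a joint passes its speed limit or range.

## Working session

There is one attempt and no reset: what is moved stays moved. The work goes in short steps, Python scripts to look and compute and a tool call to move; the robot and the scene stay as the last step left them, time stands still between calls to the robot, and variables do not carry over. Pictures are saved under pics/ and viewed, and the job is handed in when it is done.

Besides the shell and the picture viewer there is one more tool, called after "Emit:" by a JSON object that holds its "api" and its "payload". jog_arm: Moves the arm, as the interface text tells. Its arguments: {"type":"object","properties":{"rows":{"type":"array","items":{"type":"array"}},"gripper":{"type":"number"},"grip_force":{"type":"number"}},"required":["rows"]}

```bash
mkdir -p pics; cat > h.py <<'E'
from station import *
import numpy as np, cv2
def world(f,u,v,z=None):
    z=f["z_map"][v,u] if z is None else z
    c=np.array([(u-f["cx"])/f["fx"]*z,(v-f["cy"])/f["fy"]*z,z])
    return f["R"].T@(c-f["t"])
def cloud(f):
    z=f["z_map"];v,u=np.mgrid[:z.shape[0],:z.shape[1]]
    c=np.stack([(u-f["cx"])/f["fx"]*z,(v-f["cy"])/f["fy"]*z,z],-1)
    return (c-f["t"])@f["R"]
E
python3 - <<'E'
from h import *
import pickle
print(get_obs())
for n in("top","side"):
    f=grab_frame(n);cv2.imwrite(f"pics/{n}0.png",f["color"]);pickle.dump(f,open(n+"0.pkl","wb"))
    print(n,f["R"].round(3),f["t"],f["fx"],f["cx"],f["cy"], "cam",-f["R"].T@f["t"])
E
```

```text
{'t': 0.0, 'qpos': array([-7.18144079e+01,  1.58802896e+01, -1.60030085e+00,  7.26496476e+01,
       -8.71414783e-04,  8.40753620e+01]), 'joint_vel': array([-0.08408281, -0.07094972,  0.01054482, -0.01814544, -0.02720885,
       -0.03756847]), 'joint_torque': array([ 2.99271323e-04, -4.45514381e+01,  2.95199275e+01,  1.64423272e-02,
       -5.93568961e-05, -4.95069585e-07]), 'eef_pos': array([ 0.25504374, -0.56972492,  0.23011747]), 'orientation': array([174.45871834,  89.86975911, 108.56894948]), 'wrist_force': array([ 0.19721777,  0.14703278, -0.83374786]), 'ft_torque': array([-0.00689991,  0.0118838 ,  0.04739618]), 'grip_width': 0.08521714483890304}
top [[-0.027 -1.     0.001]
 [-0.981  0.026 -0.195]
 [ 0.195 -0.007 -0.981]] [0.00179243 0.56288906 1.03134492] 383.9825716486138 319.66011049928653 193.99925422158296 cam [ 0.35132871 -0.00595227  1.12118346]
side [[-0.964 -0.266  0.01 ]
 [-0.207  0.723 -0.659]
 [ 0.168 -0.637 -0.752]] [0.54105202 0.16700136 1.1176075 ] 465.78800701754716 327.3902891835984 195.74599166572864 cam [0.36795264 0.7355581  0.9451129 ]
```

View pics/top0.png

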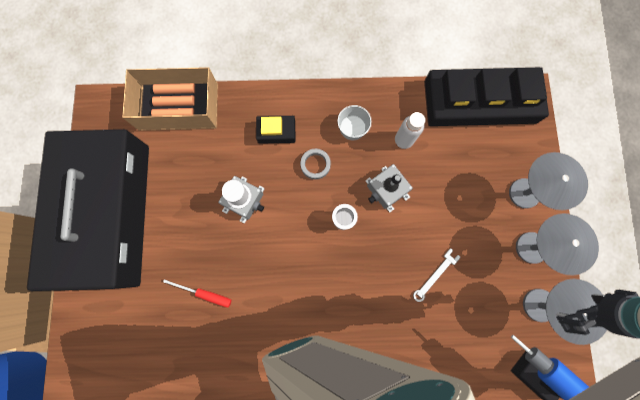

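View pics/side0.png

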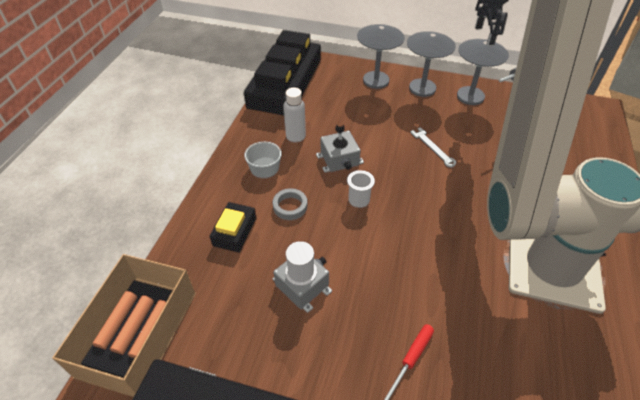

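The top view shows the capped unit at about (240,197), the twin at (345,216) and the bare unit at (390,186). The side view shows them at (300,270), (360,188) and (340,150). Next I'll measure them.

```bash
python3 - <<'E'
from h import *
import pickle
T=pickle.load(open("top0.pkl","rb"));S=pickle.load(open("side0.pkl","rb"))
a=cv2.resize(T["color"][160:240,200:280],None,fx=5,fy=5,interpolation=cv2.INTER_CUBIC)
b=cv2.resize(S["color"][235:315,262:342],None,fx=5,fy=5,interpolation=cv2.INTER_CUBIC)
cv2.imwrite("pics/crop0.png",np.hstack([a,b]))
def fit(P,zlo,zhi,c,r,name):
    m=(P[...,2]>zlo)&(P[...,2]<zhi)&(np.hypot(P[...,0]-c[0],P[...,1]-c[1])<r)
    q=P[m]; 
    if len(q)<5: print(name,'few',len(q));return
    (x,y),rad=cv2.minEnclosingCircle(q[:,:2].astype(np.float32))
    rc=cv2.minAreaRect(q[:,:2].astype(np.float32))
    print(name,len(q),"mean",q.mean(0).round(4),"circ",round(x,4),round(y,4),round(rad,4),"rect",np.round(rc[0],4),np.round(rc[1],4),round(rc[2],1))
for n,f in(("top",T),("side",S)):
    P=cloud(f)
    pts={"top":[(236,188),(345,210)],"side":[(300,252),(361,180)]}[n]
    for p in pts: print(n,p,world(f,*p).round(4))
    fit(P,.125,.145,world(f,*pts[0]),.06,n+" crown")
    fit(P,.05,.062,world(f,*pts[0]),.09,n+" unitA top")
    fit(P,.068,.082,world(f,*pts[1]),.06,n+" twin rim")
    fit(P,.05,.062,[.42,-.18],.09,n+" unitB")
E
```

```text
top (236, 188) [0.5686 0.2064 0.1357]
top (345, 210) [ 0.521  -0.0858  0.0167]
top crown 383 mean [0.5631 0.2153 0.1349] circ 0.5637 0.2154 0.029 rect [0.5628 0.2156] [0.0565 0.0559] 88.3
top unitA top 383 mean [0.5567 0.204  0.059 ] circ 0.5633 0.2133 0.0609 rect [0.5642 0.2139] [0.0911 0.09  ] 61.0
top twin rim 229 mean [ 0.4965 -0.0786  0.0746] circ 0.4969 -0.0785 0.0349 rect [ 0.4959 -0.0783] [0.0662 0.0668] 87.8
top unitB few 0
side (300, 252) [0.5626 0.2155 0.1348]
side (361, 180) [ 0.4982 -0.1036  0.0466]
side crown 565 mean [0.5622 0.2201 0.1348] circ 0.5628 0.2174 0.0299 rect [0.563 0.218] [0.0567 0.0571] 17.9
side unitA top 581 mean [0.5559 0.2341 0.0588] circ 0.5625 0.2181 0.0601 rect [0.5629 0.2162] [0.0897 0.091 ] 60.7
side twin rim 233 mean [ 0.4947 -0.0774  0.0749] circ 0.4952 -0.0779 0.0357 rect [ 0.495  -0.0772] [0.0679 0.069 ] 29.6
side unitB few 0
```

View pics/crop0.png

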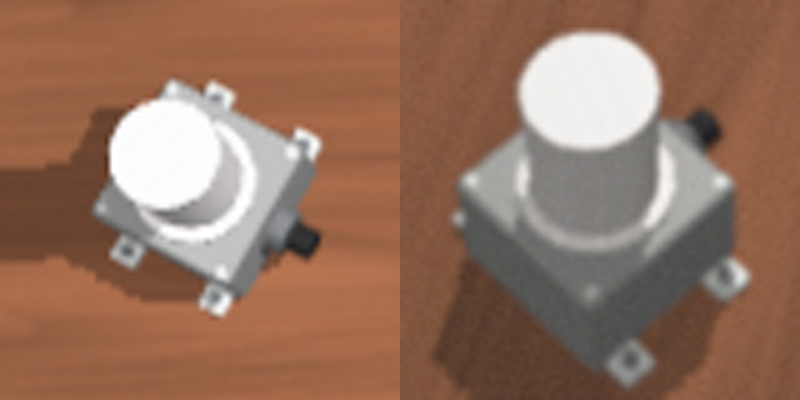

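```bash
python3 - <<'E'
from h import *
import pickle, station
from scipy.spatial.transform import Rotation as Ro
print([n for n in dir(station) if not n.startswith('_')], getattr(station,'pinch_z',None))
T=pickle.load(open("top0.pkl","rb"));S=pickle.load(open("side0.pkl","rb"))
def onz(f,u,v,Z):
    d=f["R"].T@np.array([(u-f["cx"])/f["fx"],(v-f["cy"])/f["fy"],1]);c=-f["R"].T@f["t"]
    return c+d*(Z-c[2])/d[2]
print("gland",onz(T,262,208,.032),onz(S,262+305/5.,235+125/5.,.032),onz(S,322,261,.032))
for p in[(260,208),(261,208)]: print(world(T,*p))
for p in [(391,180),(390,190),(405,130),(415,120),(315,150),(275,128),(353,110)]: print(p,world(T,*p).round(3))
o=get_obs();print(Ro.from_euler('xyz',o['orientation'],degrees=True).as_matrix().round(3))
P=cloud(T)
for c,zl,zh,n in[((.56,-.2),.1,.13,'knobB'),((.56,-.2),.055,.063,'unitB')]:
    m=(P[...,2]>zl)&(P[...,2]<zh)&(np.hypot(P[...,0]-c[0],P[...,1]-c[1])<.1);print(n,m.sum(),P[m].mean(0).round(3),cv2.minAreaRect(P[m][:,:2].astype(np.float32)))
E
```

```text
['IKError', 'finish_job', 'get_obs', 'grab_frame', 'pinch_z'] 0.0187
gland [0.53076016 0.15328949 0.032     ] [0.52913206 0.15616076 0.032     ] [0.53061505 0.1594434  0.032     ]
[0.52905185 0.15731874 0.04327878]
[0.52978291 0.15520747 0.03838868]
(391, 180) [ 0.593 -0.213  0.077]
(390, 190) [ 0.567 -0.211  0.065]
(405, 130) [ 0.723 -0.252  0.12 ]
(415, 120) [ 0.734 -0.27   0.164]
(315, 150) [ 0.704 -0.003  0.02 ]
(275, 128) [0.76  0.111 0.065]
(353, 110) [ 0.823 -0.121  0.034]
[[-0.001  0.913  0.408]
 [ 0.002  0.408 -0.913]
 [-1.     0.    -0.002]]
knobB 58 [ 0.587 -0.217  0.116] ((0.5884936451911926, -0.21843740344047546), (0.023708950728178024, 0.024007923901081085), 87.12543487548828)
unitB 741 [ 0.584 -0.213  0.06 ] ((0.5858179330825806, -0.21437394618988037), (0.08999723941087723, 0.0903819352388382), 34.47321319580078)
```

Emit:
{"api": "jog_arm", "payload": {"rows": [[[1.5,3.9,0.3],0.032],[[1.5,3.9,0.3],0.032],[[1.5,3.9,0],0.032],[[1.5,3.9,0],0.032],[[1.5,3.9,0],0.032],[[1.5,3.9,0],0.032],[[1.5,3.9,0],0.032],[[1.5,3.9,0],0.032],[[1.5,3.9,0],0.032],[[1.5,3.9,0],0.032]], "gripper": 1, "grip_force": 40}}

```text
t: 1.1
eef_pos: [0.4053, -0.1787, 0.237]
orientation: [-172.6, 90.0, 139.9]
wrist_force: [1.5, -0.9, -0.9]
grip_width: 0.0857
```

Emit:
{"api": "jog_arm", "payload": {"rows": [[[1.5,3.9,0],0.032],[[1.5,3.9,0],0.032],[[1.5,3.9,0],0.032],[[1.5,3.9,0],0.032],[[1.5,3.9,0],0.032],[[1.5,3.9,0],0.032],[[1.5,3.9,0],0.032],[[1.5,3.9,0],0.032],[[1.5,3.9,0],0.032],[[0,0,0],0]]}}

```text
t: 2.1
eef_pos: [0.5415, 0.1745, 0.2366]
orientation: [103.5, 89.9, 72.8]
wrist_force: [0.0, -0.6, -0.3]
grip_width: 0.0855
```

```bash
cat >> h.py <<'E'
from scipy.spatial.transform import Rotation as Ro
def st():
    o=get_obs();M=Ro.from_euler('xyz',o['orientation'],degrees=True).as_matrix()
    print("t",round(o['t'],2),"p",o['eef_pos'].round(4),"jaw",np.degrees(np.arctan2(M[1,2],M[0,2])).round(2),"xax",M[:,0].round(3),"F",o['wrist_force'].round(2),"w",round(o['grip_width'],4),"q",o['qpos'].round(1))
E
python3 -c "
from h import *
st()"
```

```text
t 2.1 p [0.5415 0.1745 0.2366] jaw -30.75 xax [ 0.     0.002 -1.   ] F [ 0.02 -0.62 -0.26] w 0.0855 q [ 1.130e+01  1.000e+01 -8.300e+00  7.170e+01  1.000e-01  1.321e+02]
```

Emit:
{"api": "jog_arm", "payload": {"rows": [[[1.1,2.1,0],0.014],[[1.05,2.1,0],0.013],[[0,0,-3],0],[[0,0,-3],0],[[0,0,-1.5],0],[[0,0,0],0]]}}

```text
t: 2.7
eef_pos: [0.5591, 0.2112, 0.1592]
orientation: [-134.4, 89.6, -163.9]
wrist_force: [0.0, 0.1, -0.5]
grip_width: 0.0854
```

```bash
python3 - <<'E'
from h import *
st()
f=grab_frame("side");cv2.imwrite("pics/s1.png",cv2.resize(f["color"][140:320,210:400],None,fx=3,fy=3))
E
```

```text
t 2.7 p [0.5591 0.2112 0.1592] jaw -29.55 xax [-0.007 -0.002 -1.   ] F [ 0.    0.11 -0.52] w 0.0854 q [ 14.5  16.  -10.3  64.1  -0.  134.1]
```

View pics/s1.png

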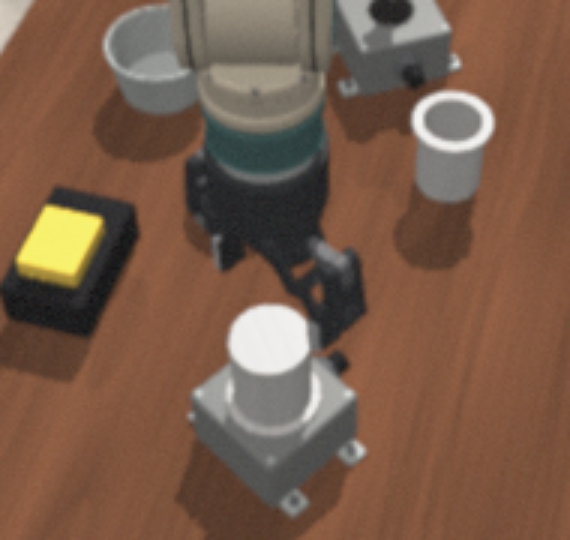

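```bash
python3 - <<'E'
from h import *
st()
f=grab_frame("side");o=get_obs();p=o['eef_pos']
M=Ro.from_euler('xyz',o['orientation'],degrees=True).as_matrix()
for off in (0,.0425,-.0425):
  for up in (0,.013):
    c=f["R"]@(p+M[:,2]*off+[0,0,up])+f["t"];print(off,up,(c[0]/c[2]*f["fx"]+f["cx"]-210)*3,(c[1]/c[2]*f["fy"]+f["cy"]-140)*3)
E
```

```text
t 2.75 p [0.5606 0.2117 0.1612] jaw -29.55 xax [-0.003 -0.001 -1.   ] F [-0.26  0.12 -0.01] w 0.0855 q [ 14.5  15.9 -10.1  64.1  -0.  134.1]
0 0 271.2048223610271 309.092342604828
0 0.013 270.56143905675106 297.8905302028005
0.0425 0 229.72648652685285 273.5371452100517
0.0425 0.013 228.675673346088 262.20226377176556
-0.0425 0 314.4199086058066 346.13628110824953
-0.0425 0.013 314.2195464528388 335.08889919978094
```

Emit:
{"api": "jog_arm", "payload": {"rows": [[[0.24,0.48,0],0],[[0,0,-2.5],0],[[0,0,-2.5],0],[[0,0,-1.5],0],[[0,0,-1],0],[[0,0,0],0],[[0,0,0],0]]}}

```text
t: 3.5
eef_pos: [0.565, 0.2175, 0.0882]
orientation: [45.9, 89.9, 16.4]
wrist_force: [-0.4, 0.2, 0.3]
grip_width: 0.0855
```

```bash
python3 - <<'E'
from h import *
st()
f=grab_frame("side");cv2.imwrite("pics/s2.png",cv2.resize(f["color"][140:320,210:400],None,fx=3,fy=3))
E
```

```text
t 3.5 p [0.565  0.2175 0.0882] jaw -29.51 xax [ 0.001  0.    -1.   ] F [-0.38  0.18  0.3 ] w 0.0855 q [ 14.9  20.  -14.1  55.8   0.  134.5]
```

View pics/s2.png

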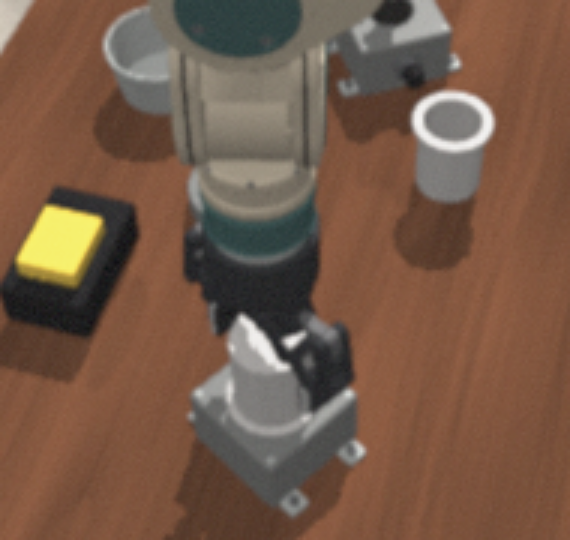

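The jaws straddle the cap at crop (240–340, 340), so I can close them.

Emit:
{"api": "jog_arm", "payload": {"rows": [[[-0.15,-0.1,0],0],[[0,0,0],0]]}}

```text
t: 3.75
eef_pos: [0.5631, 0.2164, 0.0882]
orientation: [44.1, 89.9, 14.6]
wrist_force: [-0.4, 0.1, 0.3]
grip_width: 0.0854
```

Emit:
{"api": "jog_arm", "payload": {"rows": [[[0,0,0],0],[[0,0,0],0],[[0,0,0],0],[[0,0,0],0],[[0,0,0],0],[[0,0,0],0],[[0,0,0],0]], "gripper": -1, "grip_force": 40}}

```text
t: 4.45
eef_pos: [0.5632, 0.2164, 0.088]
orientation: [40.4, 89.9, 10.9]
wrist_force: [0.8, -0.8, 6.0]
grip_width: 0.058
```

```bash
python3 -c "
from h import *
st()"
```

```text
t 4.45 p [0.5632 0.2164 0.088 ] jaw -29.51 xax [ 0.001  0.    -1.   ] F [ 0.77 -0.84  5.96] w 0.058 q [ 14.9  19.9 -14.4  55.7  -0.  134.4]
```

Emit:
{"api": "jog_arm", "payload": {"rows": [[[0,0,0.3],0],[[0,0,0.7],0],[[0,0,1],0],[[0,0,1.5],0],[[0,0,2],0],[[0,0,2],0],[[0,0,2],0],[[0,0,1.5],0],[[0,0,0],0],[[0,0,0],0]]}}

```text
t: 5.45
eef_pos: [0.5628, 0.2164, 0.1976]
orientation: [44.6, 90.0, 15.1]
wrist_force: [-0.7, 0.7, -2.1]
grip_width: 0.0583
```

```bash
python3 - <<'E'
from h import *
st()
f=grab_frame("side");cv2.imwrite("pics/s3.png",cv2.resize(f["color"][140:320,210:400],None,fx=3,fy=3))
E
```

```text
t 5.45 p [0.5628 0.2164 0.1976] jaw -29.51 xax [ 0.001  0.    -1.   ] F [-0.69  0.65 -2.06] w 0.0583 q [ 14.9  14.7  -7.2  68.1   0.  134.4]
```

View pics/s3.png

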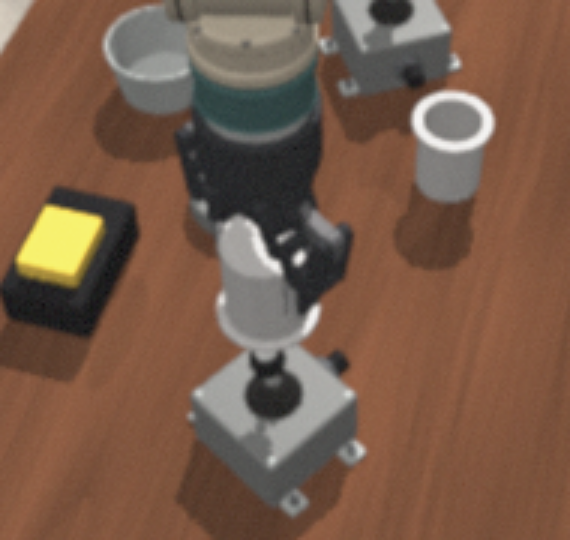

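The cap is held upright and the stick is clear below it (knob at crop (268,360)). Next I'll carry it to the twin.

Emit:
{"api": "jog_arm", "payload": {"rows": [[[-0.4,-1.6,0],0],[[-0.8,-3.4,0],0],[[-0.8,-3.6,0],0],[[-0.8,-3.6,0],0],[[-0.8,-3.6,0],0],[[-0.8,-3.6,0],0],[[-0.8,-3.6,0],0],[[-0.7,-3.2,0],0],[[-0.5,-2.2,0],0],[[-0.3,-1,0],0]]}}

```text
t: 6.5
eef_pos: [0.4939, -0.0797, 0.1962]
orientation: [-152.0, 89.9, 178.3]
wrist_force: [0.3, 0.9, -1.6]
grip_width: 0.0583
```

Emit:
{"api": "jog_arm", "payload": {"rows": [[[0,0,-2],0],[[0,0,-2],0],[[0,0,-1.5],0],[[0,0,0],0],[[0,0,0],0]]}}

```text
t: 7.0
eef_pos: [0.495, -0.0773, 0.1419]
orientation: [-170.8, 89.9, 159.8]
wrist_force: [-0.0, -0.6, -1.0]
grip_width: 0.0583
```

```bash
python3 - <<'E'
from h import *
import pickle
st()
f=grab_frame("side");g=grab_frame("top")
pickle.dump((f,g),open("pl.pkl","wb"))
cv2.imwrite("pics/s4.png",np.hstack([cv2.resize(f["color"][130:220,310:410],None,fx=4,fy=4),cv2.resize(g["color"][170:260,295:395],None,fx=4,fy=4)]))
E
```

```text
t 7.0 p [ 0.495  -0.0773  0.1419] jaw -29.49 xax [-0.002  0.001 -1.   ] F [-0.   -0.59 -1.02] w 0.0583 q [-16.3   7.2 -23.5  59.3   0.  103.2]
```

View pics/s4.png

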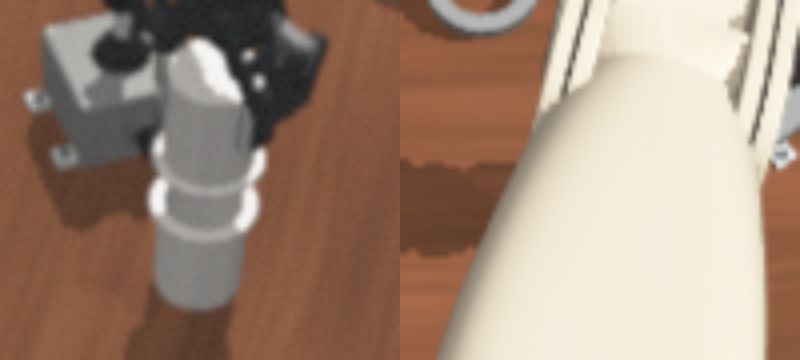

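```bash
cat > ov.py <<'E'
from h import *
def overlay(f,circs,box,k,name):
    x0,x1,y0,y1=box
    im=cv2.resize(f["color"][y0:y1,x0:x1],None,fx=k,fy=k,interpolation=cv2.INTER_CUBIC)
    for (cx,cy,cz,r,col) in circs:
        a=np.linspace(0,2*np.pi,100)
        X=np.stack([cx+r*np.cos(a),cy+r*np.sin(a),cz+0*a],1)@f["R"].T+f["t"]
        uv=np.stack([(X[:,0]/X[:,2]*f["fx"]+f["cx"]-x0+.5)*k,(X[:,1]/X[:,2]*f["fy"]+f["cy"]-y0+.5)*k],1)
        cv2.polylines(im,[np.round(uv*8).astype(np.int32)],True,col,1,cv2.LINE_AA,3)
    cv2.imwrite(name,im)
E
python3 - <<'E'
from ov import *
import pickle
f,g=pickle.load(open("pl.pkl","rb"))
z=.1419-.028
overlay(f,[(.495,-.0773,z,.035,(0,0,255)),(.4955,-.078,.075,.035,(0,255,0)),(.4955,-.078,.0,.029,(0,255,0))],(335,385,155,210),12,"pics/s5.png")
E
```

```text
(no output)
```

View pics/s5.png

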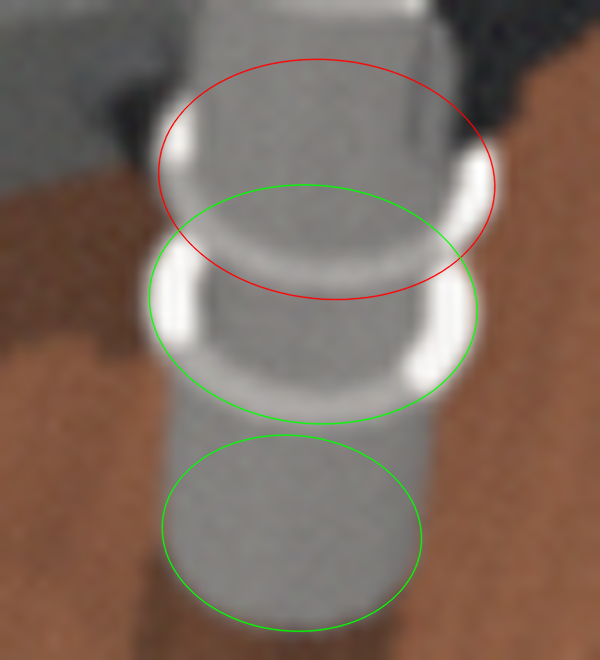

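Both outlines match their predicted positions to about 1–2 mm, so I'll lower.

Emit:
{"api": "jog_arm", "payload": {"rows": [[[0,0,-1],0],[[0,0,-1],0],[[0,0,-1],0],[[0,0,-0.5],0],[[0,0,0],0],[[0,0,0],0]]}}

```text
t: 7.7
eef_pos: [0.4956, -0.0777, 0.1071]
orientation: [-166.1, 90.0, 164.4]
wrist_force: [-0.5, 0.4, -1.6]
grip_width: 0.0582
```

Emit:
{"api": "jog_arm", "payload": {"rows": [[[0,0,-0.1],0],[[0,0,-0.1],0],[[0,0,0],0]]}}

```text
t: 8.0
eef_pos: [0.4959, -0.0777, 0.1055]
orientation: [12.2, 90.0, -17.3]
wrist_force: [-0.1, 0.6, -1.4]
grip_width: 0.0578
```

Emit:
{"api": "jog_arm", "payload": {"rows": [[[0,0,-0.1],0],[[0,0,-0.05],0],[[0,0,0],0]]}}

```text
t: 8.3
eef_pos: [0.4956, -0.0777, 0.1038]
orientation: [-165.9, 90.0, 164.6]
wrist_force: [-0.3, -0.5, -2.4]
grip_width: 0.0579
```

Emit:
{"api": "jog_arm", "payload": {"rows": [[[0,0,-0.1],0],[[0,0,0],0]]}}

```text
t: 8.5
eef_pos: [0.4958, -0.0777, 0.103]
orientation: [12.4, 90.0, -17.1]
wrist_force: [0.4, 0.6, 0.3]
grip_width: 0.0576
```

Emit:
{"api": "jog_arm", "payload": {"rows": [[[0,0,-0.05],0],[[0,0,0],0]]}}

```text
t: 8.7
eef_pos: [0.4959, -0.0777, 0.1029]
orientation: [15.7, 90.0, -13.8]
wrist_force: [-1.2, -0.1, 4.1]
grip_width: 0.058
```

```bash
python3 - <<'E'
from ov import *
st()
f=grab_frame("side")
overlay(f,[],(330,390,125,205),7,"pics/s6.png")
E
```

```text
t 8.7 p [ 0.4959 -0.0777  0.1029] jaw -29.51 xax [ 0. -0. -1.] F [-1.18 -0.11  4.07] w 0.058 q [-16.3   9.6 -26.1  54.3   0.  103.2]
```

View pics/s6.png

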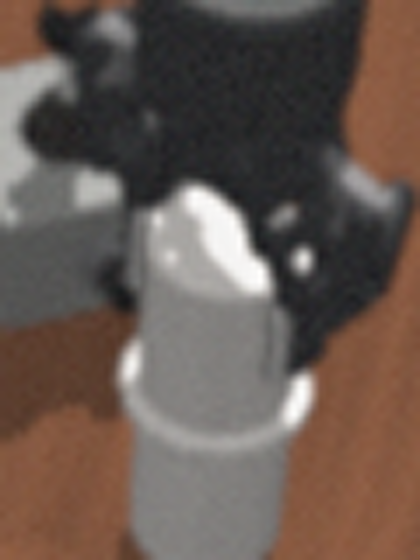

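Emit:
{"api": "jog_arm", "payload": {"rows": [[[0,0,0],0],[[0,0,0],0],[[0,0,0],0],[[0,0,0],0],[[0,0,0],0],[[0,0,0],0],[[0,0,0],0]], "gripper": 1}}

```text
t: 9.45
eef_pos: [0.4957, -0.0777, 0.1023]
orientation: [-128.3, 90.0, -157.8]
wrist_force: [-0.0, -0.5, -0.1]
grip_width: 0.0854
```

```bash
python3 - <<'E'
from ov import *
st()
f=grab_frame("side")
overlay(f,[],(320,400,125,205),7,"pics/s7.png")
E
```

```text
t 9.45 p [ 0.4957 -0.0777  0.1023] jaw -29.5 xax [-0. -0. -1.] F [-0.01 -0.46 -0.12] w 0.0854 q [-16.3   9.6 -26.2  54.3  -0.  103.2]
```

View pics/s7.png

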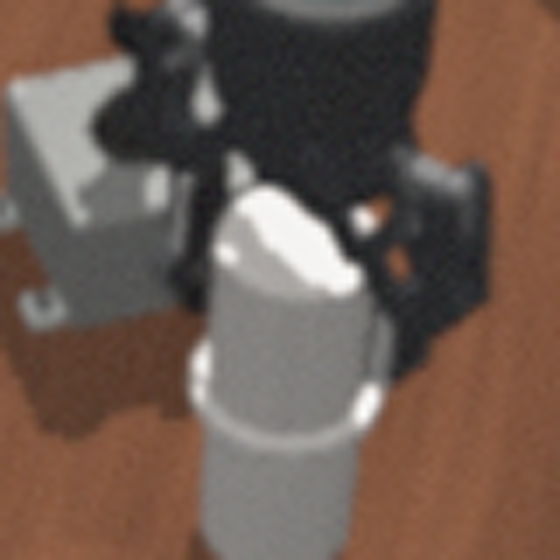

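Emit:
{"api": "jog_arm", "payload": {"rows": [[[0,0,0.5],0],[[0,0,1],0],[[0,0,2],0],[[0,0,3],0],[[0,0,3],0],[[0,0,3],0],[[0,0,0.5],0]]}}

```text
t: 10.2
eef_pos: [0.4986, -0.0785, 0.2376]
orientation: [13.2, 89.5, -16.3]
wrist_force: [1.1, -0.1, 0.1]
grip_width: 0.0855
```

Emit:
{"api": "jog_arm", "payload": {"rows": [[[0.5,3,0],0],[[0.5,3,0],0],[[0.5,3,0],0],[[0.5,3,0],0],[[0.5,3,0],0],[[0.5,3,0],0],[[0.5,3,0],0],[[0.5,2.5,0],0],[[0.5,2,0],0],[[0,0,0],0]], "gripper": -1}}

```text
t: 11.2
eef_pos: [0.5408, 0.1793, 0.232]
orientation: [133.4, 90.0, 104.1]
wrist_force: [0.4, -0.8, -1.3]
grip_width: 0.0003
```

```bash
python3 - <<'E'
from ov import *
st()
f=grab_frame("side");g=grab_frame("top")
cv2.imwrite("pics/s8.png",np.hstack([cv2.resize(f["color"][130:290,260:400],None,fx=3,fy=3),cv2.resize(g["color"][140:300,210:350],None,fx=3,fy=3)]))
for n,F in(("side",f),("top",g)):
    P=cloud(F)
    def q(zl,zh,c,r):
        m=(P[...,2]>zl)&(P[...,2]<zh)&(np.hypot(P[...,0]-c[0],P[...,1]-c[1])<r);a=P[m]
        if len(a)>5:print(n,zl,len(a),a.mean(0).round(4),np.round(cv2.minEnclosingCircle(a[:,:2].astype(np.float32))[0],4),round(cv2.minEnclosingCircle(a[:,:2].astype(np.float32))[1],4))
    q(.143,.156,(.4957,-.0777),.05)
    q(.102,.14,(.563,.2165),.03)
E
```

```text
t 11.2 p [0.5408 0.1793 0.232 ] jaw -29.34 xax [-0.     0.001 -1.   ] F [ 0.39 -0.78 -1.28] w 0.0003 q [ 11.8  10.2  -8.5  71.3   0.  131.2]
side 0.143 348 [ 0.4955 -0.0734  0.1501] [ 0.495  -0.0757] 0.0308
side 0.102 89 [0.5629 0.224  0.1158] [0.5644 0.2205] 0.0132
top 0.143 392 [ 0.4966 -0.0772  0.1501] [ 0.497  -0.0774] 0.0289
```

View pics/s8.png

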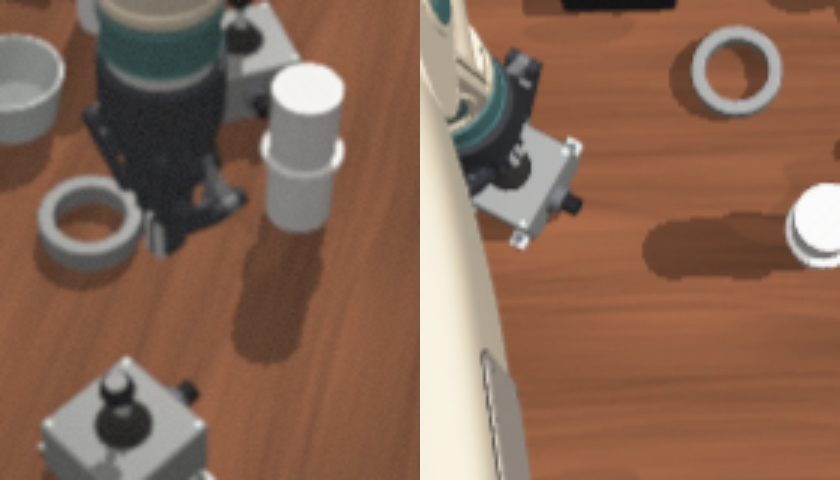

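The cap sits level on its twin: the crown is at z 0.150 and about 1 mm off centre. Next I'll go down on the gland side of the stick with the fingers shut.

Emit:
{"api": "jog_arm", "payload": {"rows": [[[0,-0.2,-1],0],[[0,0,-3],0],[[0,0,-3],0],[[0,0,-3],0],[[0,0,-2],0],[[0,0,-1.3],0],[[0,0,0],0],[[0,0,0],0]]}}

```text
t: 12.1
eef_pos: [0.541, 0.1749, 0.0997]
orientation: [31.1, 90.0, 1.5]
wrist_force: [-0.3, -0.1, 0.9]
grip_width: 0.0003
```

```bash
python3 - <<'E'
from ov import *
st()
f=grab_frame("side")
overlay(f,[],(255,345,190,300),6,"pics/s9.png")
E
```

```text
t 12.1 p [0.541  0.1749 0.0997] jaw -29.55 xax [ 0.  0. -1.] F [-0.33 -0.06  0.88] w 0.0003 q [ 11.4  16.  -18.2  55.8  -0.  131. ]
```

View pics/s9.png

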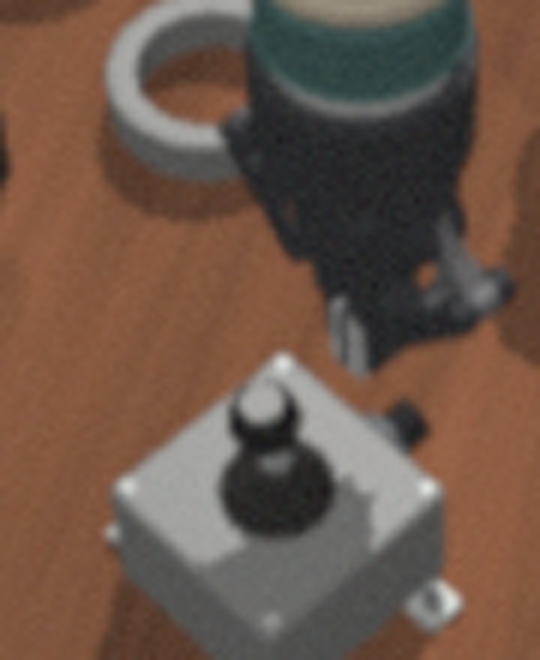

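Emit:
{"api": "jog_arm", "payload": {"rows": [[[0.15,0.5,-0.1],0],[[0.25,0.44,0],0],[[0.25,0.44,0],0],[[0.24,0.43,0],0],[[0,0,0],0],[[0,0,0],0]]}}

```text
t: 12.75
eef_pos: [0.5496, 0.1936, 0.0983]
orientation: [-103.4, 90.0, -132.8]
wrist_force: [-0.5, 0.7, -0.2]
grip_width: 0.0002
```

Emit:
{"api": "jog_arm", "payload": {"rows": [[[0.1,0.18,0],0],[[0.1,0.18,0],0],[[0.1,0.18,0],0],[[0.1,0.18,0],0],[[0.1,0.18,0],0],[[0,0,0],0]]}}

```text
t: 13.35
eef_pos: [0.5547, 0.2025, 0.0984]
orientation: [-54.2, 90.0, -83.7]
wrist_force: [-0.7, -1.5, 0.6]
grip_width: 0.0007
```

```bash
python3 - <<'E'
from ov import *
st()
o=get_obs();print(o['wrist_force']@[.487,.873,0],o['wrist_force']@[-.873,.487,0])
f=grab_frame("side")
overlay(f,[],(255,345,190,300),6,"pics/s10.png")
E
```

```text
t 13.35 p [0.5547 0.2025 0.0984] jaw -29.5 xax [ 0. -0. -1.] F [-0.71 -1.5   0.56] w 0.0007 q [ 13.8  18.1 -15.4  56.4  -0.  133.3]
-1.6555484407674366 -0.11586229444845343
```

View pics/s10.png

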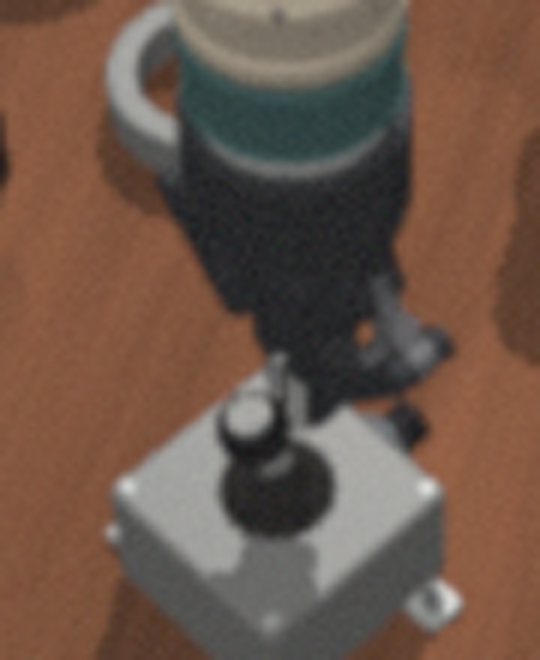

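Emit:
{"api": "jog_arm", "payload": {"rows": [[[0.1,0.18,0],0],[[0.1,0.18,0],0],[[0.1,0.18,0],0],[[0,0,0],0]]}}

```text
t: 13.8
eef_pos: [0.5575, 0.2078, 0.0982]
orientation: [-91.2, 90.0, -120.7]
wrist_force: [-1.3, -2.3, 2.3]
grip_width: -0.0001
```

Emit:
{"api": "jog_arm", "payload": {"rows": [[[0.1,0.17,0],0],[[0.1,0.17,0],0],[[0,0,0],0]]}}

```text
t: 14.1
eef_pos: [0.5593, 0.2111, 0.098]
orientation: [-111.3, 89.9, -140.8]
wrist_force: [-1.9, -3.0, 0.7]
grip_width: 0.0
```

Emit:
{"api": "jog_arm", "payload": {"rows": [[[0.05,0.09,0],0],[[0,0,0],0]]}}

```text
t: 14.3
eef_pos: [0.5597, 0.2119, 0.098]
orientation: [-118.4, 89.9, -148.0]
wrist_force: [-1.1, -4.4, -0.6]
grip_width: -0.0001
```

```bash
python3 - <<'E'
from ov import *
st()
o=get_obs();print(o['wrist_force']@[.487,.873,0],o['wrist_force']@[-.873,.487,0])
f=grab_frame("side")
overlay(f,[],(255,345,190,300),6,"pics/s11.png")
E
```

```text
t 14.3 p [0.5597 0.2119 0.098 ] jaw -29.51 xax [-0.001 -0.001 -1.   ] F [-1.08 -4.39 -0.61] w -0.0001 q [ 14.6  18.9 -14.4  56.8  -0.  134.1]
-4.3567174741366825 -1.1922982768584458
```

View pics/s11.png

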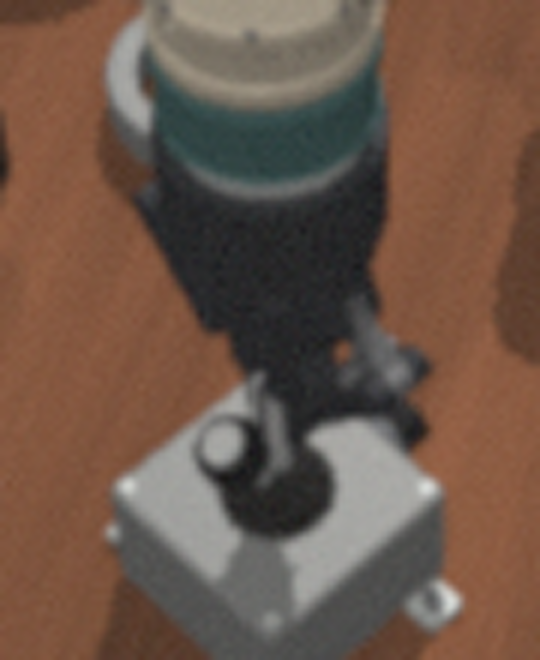

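The knob is at crop (225,448), tilted straight away from the gland at about 4 N. I'll go on in 0.5 mm steps.

Emit:
{"api": "jog_arm", "payload": {"rows": [[[0.05,0.09,0],0],[[0,0,0],0]]}}

```text
t: 14.55
eef_pos: [0.5601, 0.2128, 0.0979]
orientation: [-119.4, 89.9, -148.9]
wrist_force: [-2.2, -3.4, -1.9]
grip_width: 0.0003
```

Emit:
{"api": "jog_arm", "payload": {"rows": [[[0.025,0.045,0],0],[[0,0,0],0]]}}

```text
t: 14.75
eef_pos: [0.5604, 0.2132, 0.0979]
orientation: [-121.8, 89.9, -151.3]
wrist_force: [-2.1, -4.4, -2.2]
grip_width: -0.0003
```

Emit:
{"api": "jog_arm", "payload": {"rows": [[[0.025,0.045,0],0],[[0,0,0],0]]}}

```text
t: 14.95
eef_pos: [0.5606, 0.2137, 0.0979]
orientation: [-123.7, 89.9, -153.2]
wrist_force: [-3.5, -4.2, -2.2]
grip_width: -0.0001
```

Emit:
{"api": "jog_arm", "payload": {"rows": [[[0.025,0.045,0],0],[[0,0,0],0]]}}

```text
t: 15.15
eef_pos: [0.5608, 0.2141, 0.0978]
orientation: [-119.8, 89.9, -149.3]
wrist_force: [-1.2, -4.9, -3.2]
grip_width: 0.0001
```

Emit:
{"api": "jog_arm", "payload": {"rows": [[[0.025,0.045,0],0],[[0,0,0],0]]}}

```text
t: 15.35
eef_pos: [0.5609, 0.2145, 0.0977]
orientation: [-119.5, 89.9, -149.1]
wrist_force: [-2.9, -5.8, -2.7]
grip_width: 0.0
```

Emit:
{"api": "jog_arm", "payload": {"rows": [[[0.025,0.045,0],0],[[0,0,0],0]]}}

```text
t: 15.55
eef_pos: [0.5611, 0.2148, 0.0976]
orientation: [-116.8, 89.9, -146.3]
wrist_force: [-2.1, -4.8, -3.2]
grip_width: -0.0001
```

Emit:
{"api": "jog_arm", "payload": {"rows": [[[0.025,0.045,0],0],[[0,0,0],0]]}}

```text
t: 15.75
eef_pos: [0.5612, 0.2152, 0.0976]
orientation: [-116.6, 89.9, -146.1]
wrist_force: [-2.0, -4.7, -3.5]
grip_width: -0.0002
```

Emit:
{"api": "jog_arm", "payload": {"rows": [[[0.025,0.045,0],0],[[0,0,0],0]]}}

```text
t: 15.95
eef_pos: [0.5613, 0.2155, 0.0975]
orientation: [-114.7, 89.8, -144.2]
wrist_force: [-1.9, -4.7, -3.7]
grip_width: 0.0
```

Emit:
{"api": "jog_arm", "payload": {"rows": [[[0.025,0.045,0],0],[[0,0,0],0]]}}

```text
t: 16.15
eef_pos: [0.5615, 0.2159, 0.0974]
orientation: [-114.0, 89.8, -143.5]
wrist_force: [-3.0, -5.4, -3.3]
grip_width: -0.0002
```

```bash
python3 - <<'E'
from ov import *
st()
f=grab_frame("side")
overlay(f,[],(255,345,190,300),6,"pics/s12.png")
E
```

```text
t 16.15 p [0.5615 0.2159 0.0974] jaw -29.52 xax [-0.002 -0.002 -1.   ] F [-2.98 -5.39 -3.33] w -0.0002 q [ 1.490e+01  1.930e+01 -1.390e+01  5.700e+01 -1.000e-01  1.344e+02]
```

View pics/s12.png

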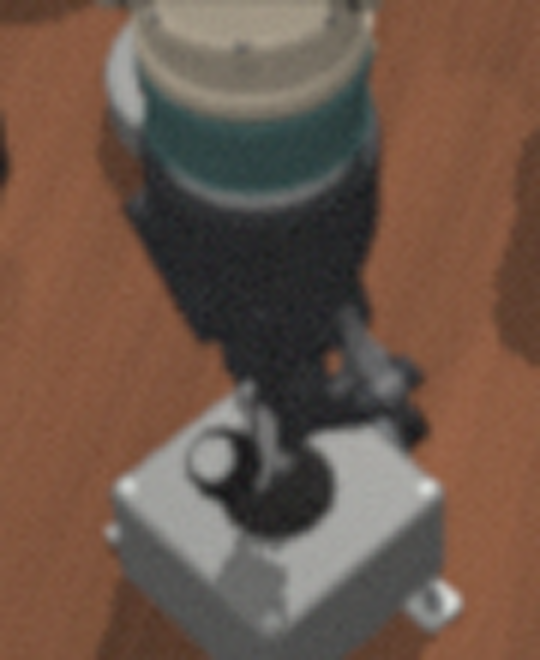

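Emit:
{"api": "jog_arm", "payload": {"rows": [[[0.025,0.045,0],0],[[0,0,0],0]]}}

```text
t: 16.4
eef_pos: [0.5616, 0.2162, 0.0973]
orientation: [-112.7, 89.8, -142.2]
wrist_force: [-2.4, -6.1, -3.2]
grip_width: -0.0001
```

Emit:
{"api": "jog_arm", "payload": {"rows": [[[0.025,0.045,0],0],[[0,0,0],0]]}}

```text
t: 16.6
eef_pos: [0.5618, 0.2166, 0.0972]
orientation: [-112.7, 89.8, -142.3]
wrist_force: [-3.0, -6.4, -2.5]
grip_width: 0.0
```

Emit:
{"api": "jog_arm", "payload": {"rows": [[[0.025,0.045,0],0],[[0,0,0],0]]}}

```text
t: 16.8
eef_pos: [0.5619, 0.2169, 0.0971]
orientation: [-112.7, 89.8, -142.2]
wrist_force: [-3.3, -6.2, -4.2]
grip_width: 0.0002
```

Emit:
{"api": "jog_arm", "payload": {"rows": [[[0.025,0.045,0],0],[[0,0,0],0]]}}

```text
t: 17.0
eef_pos: [0.562, 0.2171, 0.0971]
orientation: [-109.3, 89.7, -138.9]
wrist_force: [-3.4, -6.8, -4.1]
grip_width: -0.0001
```

Emit:
{"api": "jog_arm", "payload": {"rows": [[[0.025,0.045,0],0],[[0,0,0],0]]}}

```text
t: 17.2
eef_pos: [0.562, 0.2172, 0.097]
orientation: [-106.5, 89.7, -136.0]
wrist_force: [-3.0, -7.8, -3.0]
grip_width: -0.0001
```

Emit:
{"api": "jog_arm", "payload": {"rows": [[[0.025,0.045,0],0],[[0,0,0],0]]}}

```text
t: 17.4
eef_pos: [0.562, 0.2173, 0.097]
orientation: [-104.1, 89.6, -133.6]
wrist_force: [-4.2, -7.6, -2.8]
grip_width: -0.0002
```

Emit:
{"api": "jog_arm", "payload": {"rows": [[[0.025,0.045,0],0],[[0,0,0],0]]}}

```text
t: 17.6
eef_pos: [0.562, 0.2175, 0.0969]
orientation: [-102.8, 89.6, -132.3]
wrist_force: [-5.1, -8.8, -1.5]
grip_width: 0.0002
```

```bash
python3 - <<'E'
from ov import *
st()
f=grab_frame("side")
overlay(f,[],(255,345,190,300),6,"pics/s13.png")
E
```

```text
t 17.6 p [0.562  0.2175 0.0969] jaw -29.56 xax [-0.005 -0.005 -1.   ] F [-5.11 -8.81 -1.46] w 0.0002 q [ 15.1  19.5 -13.6  57.2  -0.2 134.7]
```

View pics/s13.png

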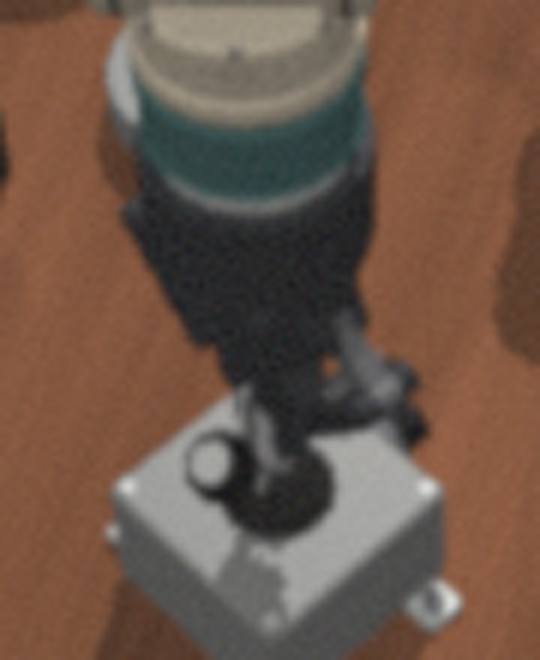

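The tip has stopped moving and the force is rising, so this is the stop. One more small step, then I'll hold.

Emit:
{"api": "jog_arm", "payload": {"rows": [[[0.025,0.045,0],0],[[0.015,0.025,0],0],[[0,0,0],0]]}}

```text
t: 17.95
eef_pos: [0.5621, 0.2176, 0.0969]
orientation: [-100.7, 89.5, -130.3]
wrist_force: [-5.4, -9.9, -1.1]
grip_width: -0.0
```

Emit:
{"api": "jog_arm", "payload": {"rows": [[[0,0,0],0],[[0,0,0],0],[[0,0,0],0]]}}

```text
t: 18.25
eef_pos: [0.5621, 0.2176, 0.0969]
orientation: [-100.6, 89.5, -130.2]
wrist_force: [-5.4, -10.5, -1.9]
grip_width: 0.0004
```

Emit:
{"api": "jog_arm", "payload": {"rows": [[[0,0,0],0],[[0,0,0],0],[[0,0,0],0],[[0,0,0],0],[[0,0,0],0],[[0,0,0],0],[[0,0,0],0],[[0,0,0],0],[[0,0,0],0],[[0,0,0],0]]}}

```text
t: 19.25
eef_pos: [0.562, 0.2177, 0.0969]
orientation: [-101.2, 89.5, -130.8]
wrist_force: [-5.0, -9.8, -1.2]
grip_width: 0.0
```

```bash
python3 - <<'E'
from ov import *
st()
f=grab_frame("side");P=cloud(f)
m=(P[...,2]>.085)&(P[...,2]<.13)
# dark-knob region crop px
u0,u1,v0,v1=284,298,258,274
q=P[v0:v1,u0:u1].reshape(-1,3);q=q[(q[:,2]>.085)&(q[:,2]<.125)]
from scipy.optimize import least_squares
r=least_squares(lambda c:np.linalg.norm(q-c,axis=1)-.0135,q.mean(0)-[0,.005,.005],loss='soft_l1',f_scale=.001)
print(len(q),r.x.round(4),np.abs(r.fun).mean())
d=r.x-[.5635,.215,.06];print("u",d@[.487,.873,0],"v",d@[-.873,.487,0],"len",np.linalg.norm(d))
E
```

```text
t 19.25 p [0.562  0.2177 0.0969] jaw -29.57 xax [-0.005 -0.006 -1.   ] F [-4.98 -9.76 -1.19] w 0.0 q [ 15.2  19.6 -13.5  57.3  -0.3 134.7]
101 [0.5756 0.2371 0.1052] 0.0018445615595593988
u 0.025230976303757733 v 0.00016761254854843403 len 0.05179720372218667
```

The knob is at 25 mm along the push axis with about 0 sideways, and it was held at about 11–12 N for over 1.3 s. Now I'll back off, letting the stick follow, then rise.

Emit:
{"api": "jog_arm", "payload": {"rows": [[[-0.1,-0.18,0],0],[[-0.2,-0.36,0],0],[[-0.2,-0.36,0],0],[[-0.2,-0.36,0],0],[[-0.25,-0.45,0],0],[[-0.3,-0.5,0],0],[[-0.5,-0.9,0],0],[[-0.5,-0.9,0],0],[[-0.3,-0.5,0],0],[[0,0,0],0]]}}

```text
t: 20.3
eef_pos: [0.5388, 0.1747, 0.0985]
orientation: [101.4, 90.0, 71.8]
wrist_force: [0.2, 0.3, 0.5]
grip_width: -0.0004
```

Emit:
{"api": "jog_arm", "payload": {"rows": [[[0,0,1],0],[[0,0,2],0],[[0,0,3],0],[[0,0,3],0],[[0,0,3],0],[[-1,-2,1],0],[[-1,-2,0],0],[[-1,-2,0],0],[[0,0,0],0],[[0,0,0],0]]}}

```text
t: 21.3
eef_pos: [0.5098, 0.1156, 0.2291]
orientation: [54.5, 89.9, 24.9]
wrist_force: [0.8, 0.1, 0.7]
grip_width: -0.0
```

```bash
python3 - <<'E'
from ov import *
st()
f=grab_frame("side");g=grab_frame("top");cv2.imwrite("pics/s14.png",f["color"]);cv2.imwrite("pics/t14.png",g["color"])
for n,F in(("side",f),("top",g)):
    P=cloud(F)
    def q(zl,zh,c,r):
        m=(P[...,2]>zl)&(P[...,2]<zh)&(np.hypot(P[...,0]-c[0],P[...,1]-c[1])<r);a=P[m]
        if len(a)>5:
            c,rr=cv2.minEnclosingCircle(a[:,:2].astype(np.float32));print(n,zl,len(a),a.mean(0).round(4),np.round(c,4),round(rr,4))
    q(.143,.156,(.4957,-.0777),.05)
    q(.102,.14,(.563,.2165),.03)
    q(.102,.14,(.588,-.217),.03)
E
```

```text
t 21.3 p [0.5098 0.1156 0.2291] jaw -29.54 xax [ 0.002  0.001 -1.   ] F [0.83 0.14 0.67] w -0.0 q [  5.7   5.5 -14.4  70.    0.  125.2]
side 0.143 250 [ 0.4886 -0.0753  0.15  ] [ 0.4949 -0.0754] 0.0294
side 0.102 89 [0.563  0.2244 0.116 ] [0.5649 0.221 ] 0.0134
top 0.143 391 [ 0.4964 -0.0774  0.1501] [ 0.4967 -0.0775] 0.0288
top 0.102 57 [ 0.587  -0.2174  0.1161] [ 0.5891 -0.2197] 0.0129
```

View pics/s14.png

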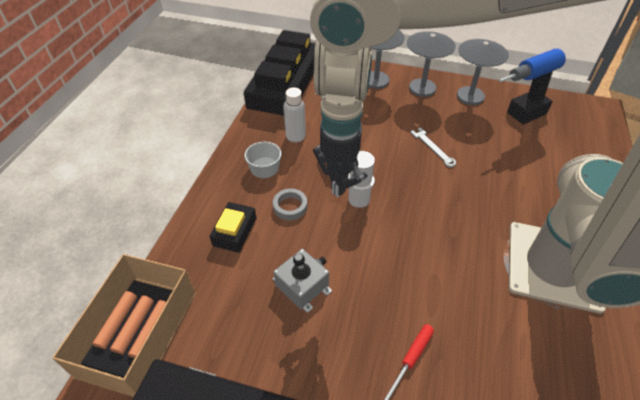

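The stick is back at rest (299,260), the cap is on its twin at (360,178), and the bystanders haven't moved. The arm is clear, so I'm handing in.

```bash
python3 -c "
from h import *
st();print(finish_job())"
```

```text
t 21.4 p [0.5099 0.116  0.2287] jaw -29.48 xax [ 0.001  0.001 -1.   ] F [-0.66  0.32 -0.23] w -0.0003 q [  5.7   5.5 -14.4  70.    0.  125.2]
the job is handed in; nothing more can be done
None
```

The job is handed in at t = 21.4 s of the 69 s allowed. `finish_job` gives no verdict, so the results below rest on my own checks.

- **Cap:** I lifted it straight up about 110 mm, set it mouth down on its twin and let go. Its crown is level at z = 0.150 m, as two 75 mm cups should be. In the top view its centre is about 1 mm from the twin's; the side camera differed by 2–3 mm. The limit is 9 mm.
- **Stick:** With shut fingers I pushed the knob straight away from the gland until it stopped, 25 mm from the unit's axis with about 0 mm sideways. I held it there for about 1.3 s at 11–12 N by the wrist sensor, which was never above about 12 N in any reading I took. The sensor is noisy by about 1 N, and the fingers' own contact force was not measured directly.
- **Spring-back:** The knob returned to within about 0.6 mm of where it stood before the push, roughly 0.01 rad.
- **Everything else:** The other stick was never touched and measured the same after the push as before. The side view shows the bystanders in place; I did not measure them. The arm ended clear of everything, with no load beyond sensor noise.

No check failed; the only disagreement was the 2–3 mm between the two cameras.

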